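# Oil the guide rod and hold it through both bushings

### The job

Take the long guide rod by its head out of the wooden pin rack, leaving the two short pins where they are, and dip its tip well into the small oiling cup without knocking the cup over. Then thread the rod down through the upper and then the lower bushing of the guide frame, and finish still gripping it there: its tip clearly showing below the lower bushing but hanging clear of the frame's base plate, so that a workmate can lock it. Do not let go.

Things in the scene. Friction and masses are not known exactly. Their poses are not given: they have to be found in the camera images.
- guide_rod: the longest of three turned steel pins upright in the wooden rack, in any of its holes; loose, 0.18 to 0.29 kg. 12 mm round shaft 135 mm long, ending below in a bullet nose (6 mm taper to a 7 mm flat); on top a dark round grip head, 24 mm across, 45 mm tall. Origin at the centre of its tip, z axis up the rod. Starts with the tip 8 mm above the bench, 42 mm deep in its hole, 1 mm play all round
- rod_tip (a point): centre of the flat tip of the guide rod (same point as its origin)
- rod_head (a point): middle of the guide rod's grip head, on its axis, 157.5 mm above the tip: the place to grip it (166 mm above the bench at the start). A tall supply box stands to the right of the rack (x from 0.53 m, y below -0.32 m)
- short_pin_a: a short steel pin of the same kind (12 mm shaft 75 mm long, head 24 mm across and 25 mm tall, 100 mm in all) in another hole of the rack; its head's top stands 108 mm above the bench. Origin at its tip, z up. To be left alone
- short_pin_b: a second short pin like it, in the remaining hole. To be left alone
- pin_rack: wooden block screwed to the bench, 50 x 150 x 50 mm (x, y, z), with three 14 mm blind holes, 42 mm deep, in a row along its y axis at y = -50, 0 and +50 mm. Origin at the centre of its underside. Two black capacitors, some 190 mm tall, stand between it and the frame (x 0.49 to 0.58, y -0.10 to 0.06 m): carry the rod over or in front of them.
- oil_cup: small open aluminium cup, loose, 0.30 kg, 36 mm tall, 54 mm across the rim outside, wall 3 mm, inner floor 4 mm above the bench, empty. Origin at the centre of its underside
- oil_cup_rim (a point): centre of the cup's mouth, 36 mm above the bench
- guide_frame: grey steel frame fixed to the bench: base plate 130 x 80 mm, 12 mm thick; back post 61 to 83 mm behind the bushings' axis (at frame +x), top 122 mm above the bench; two arms from the post, each with a brass bushing. Both bushings share one vertical axis, the frame's z; origin on it at bench height. Bores 15 mm. Gap of 38 mm from the lower bushing's underside to the top of the base plate
- upper_bushing (a point): centre of the upper bushing's mouth, on the axis, 125 mm above the bench: a flared lead-in 27 mm wide outside. This bushing spans 104 to 125 mm above the bench
- lower_bushing (a point): centre of the lower bushing's underside, on the axis, 50 mm above the bench. This bushing spans 50 to 71 mm above the bench, with the same lead-in on top
Not all that is in view belongs to the job. Leave any green or yellow look-alike of the guide_rod alone.

How it is judged:
On the way, in this order (a step that is already met when the one before it is completed fails the run):
1. the gripped rod's tip is dipped into the oiling cup, at least 8 mm below its rim (horizontal distance between rod_tip and oil_cup_rim below 0.022 m and z of rod_tip in the frame of oil_cup_rim below -0.008 m and contact force between the fingers and guide_rod above 1 N), for 0.1 s.
2. the rod's tip is through the upper bushing and not yet through the lower one (horizontal distance between rod_tip and upper_bushing below 0.012 m and height (world z) of rod_tip between 0.05 and 0.102 m and contact force between the fingers and guide_rod above 1 N), for 0.1 s.
At the end, for the whole second after the job is handed in: the rod runs down through both bushings, tip within 8 mm of their axis, 5 to 35 mm below the lower bushing and at least 2.5 mm clear of the base plate, within 0.1 rad of the axis, still, and gripped; the cup stands upright on the bench; both short pins within 20 mm of where they were (horizontal distance between rod_tip and lower_bushing below 0.008 m and angle between the z axis of guide_rod and the z axis of guide_frame, either way round below 0.1 rad and height (world z) of rod_tip between 0.0145 and 0.045 m and contact force between the fingers and guide_rod above 1 N and linear speed of guide_rod below 0.02 m/s and angle between oil_cup's own z axis and vertical below 0.35 rad and height (world z) of oil_cup below 0.01 m and distance of each of short_pin_a, short_pin_b from where it was at the start of the episode below 0.02 m); the arm keeps its last pose, push and grip.
It fails at once if the oiling cup is knocked over (angle between oil_cup's own z axis and vertical above 0.6 rad).
It fails at once if a short pin is taken out or knocked about (distance of any of short_pin_a, short_pin_b from where it was at the start of the episode above 0.03 m).
It also fails if it takes over 58 s, if anything falls off the work surface, if the arm or the gripper's body presses on something with over 40 N, if the wrist force passes 120 N, or if a joint passes its speed limit or range.

### The arm

A 6-joint arm with a two-finger parallel gripper is mounted at the origin on a cart in front of the work surface, level with it; the furniture and walls round the work are solid. World frame = base frame: x ahead of the robot, y to its left, z up, the work surface at z = 0. Lengths are in m, angles in rad, forces in N, time in s.
With the tool pointing down it reaches from about 0.35 to 0.775 m from the base axis. Payload 5.5 kg.
Tool frame: the origin (TCP) lies midway between the tips of the shut fingers; the grasp point (between the pads) lies 19 mm behind it; z points along the fingers, y is the line along which they close (so a half turn about z gives the same grasp; the last joint's range is limited). The gripper opens to 85 mm and grips with 20 to 120 N. Pads are 22 mm wide; open, the fingers measure 114 mm over their backs; the gripper's body (76 mm by 85 mm) begins 54 mm behind the grasp point. The pads swing forward as they close: fully open they stand 13 mm farther back than shut.
Start: joints at [-1.428, 0.313, 0.046, 1.304, 0, 1.431], TCP at [0.16, -0.552, 0.231] pointing down, gripper open.
Joint ranges: [-2.76, 2.76], [-0.86, 1.69], [-1.03, 1.26], [-2.2, 2.34], [-1.47, 1.5], [-3.14, 3.14]. Speed limits (rad/s): [2.57, 2.57, 3.14, 3.14, 3.14, 3.14].

### API

Orientations are given as a unit quaternion [w, x, y, z].
In Python, from workcell import env gives the robot as it stands. The module is installed in compiled form; this text tells all that it offers.
- The arm moves only by the tool carry_out, never from a script. Its argument "series" is a list of rows, each an object with "delta_rot": the turn, a rotation vector about the world's x, y, z normalised to -1 to 1, where 1 is 0.1 rad, a list of three; "travel": the shift along the world's x, y, z normalised to -1 to 1, where 1 is 0.025 m, a list of three; "fingers": the closure, from -1 (fully open) to 1 (shut). In form: [{"delta_rot": [ax, ay, az], "travel": [tx, ty, tz], "fingers": fingers}, ...]. A call has 1 to 5 rows; each row shifts and turns the commanded pose from where the row before left it; what a row does not reach is not made up. A row lasts 1/8 s, in which the tool goes at most 62.5 mm and 10.7 degrees, less where a joint would pass 70% of its speed; a pose out of reach is approached as far as the arm can. A call with a number of a shift or a turn outside -1 to 1 is refused whole. A call with a gripper value outside its range is refused whole. The fingers move at their own pace and stop on an object; "squeeze" is the grip in N (left out, the last holds). Time passes only in rows, so rows that do not move let the fingers close. It gives the time, the measured TCP pose, the force, the opening and the grip force at its end, in the units of the state.
- env.get_state(): the state, without advancing time (a new reading comes with each control period).
- env.read_camera(name): name is "side" or "top" or "wrist"; returns a dict with "color" (400x640x3 uint8, red, green, blue), "fx", "fy", "cx", "cy" (pixels), "world_from_camera" (4x4, takes a point from camera to world coordinates); the wrist camera has in their place "hand_eye" (4x4, takes a point from camera to tool coordinates, whose origin is the TCP and whose axes are the flange's). Camera axes: x right, y up, looking along -z (the intrinsics and any distortion apply to the point x, -y, -z); pixel columns grow to the right and rows downward; lengths in m; the calibration is good to about 2 mm. The wrist camera is an equidistant fisheye: a pixel r from the principal point sees the ray r / f radians off the axis. A picture is of the moment at which its call begins: read the wrist's pose just before it. There is no depth.
- env.hand_in(): hands the job in; it is judged then, once.
The state is a dict: "clock": time; "joint_pos": joint angles; "qvel": joint speeds; "tau": joint torques, N m; "tcp_pos": TCP position; "orientation": TCP orientation; "wrist_force": force on the tool from outside, world axes, zero at the start; "ft_torque": the same for the moment, N m; "finger_gap": finger opening in m; "grip_force": force on a finger pad.
Only numpy, scipy, OpenCV 4.12 (cv2) and the standard library are available. Lean on these libraries where they do the work, as an engineer would, in place of code of your own. Each camera call takes 0.05 s, during which the arm holds its last target. There are 200 camera calls.

## Working session

There is one attempt and no reset: what is moved stays moved. The work goes in short steps, Python scripts to look and compute and a tool call to move; the robot and the scene stay as the last step left them, time stands still between calls to the robot, and variables do not carry over. Pictures are saved under pics/ and viewed, at most 10 in all, crops included, and the job is handed in when it is done.

Besides the shell and the picture viewer there is one more tool, called after "Emit:" as name([rows], argument=value, ...), one row to a line, values as JSON. carry_out: Moves the arm, as the interface text tells. Its arguments: {"type":"object","properties":{"series":{"type":"array","items":{"type":"object","properties":{"delta_rot":{"type":"array","items":{"type":"number"}},"travel":{"type":"array","items":{"type":"number"}},"fingers":{"type":"number"}}}},"squeeze":{"type":"number"}},"required":["series"]}

```bash
mkdir -p pics
cat > h.py <<'E'
import numpy as np, cv2, pickle
from workcell import env
from scipy.spatial.transform import Rotation as R
def cam(n):
    s=env.get_state(); c=env.read_camera(n)
    if n=='wrist':
        T=np.eye(4); q=s['orientation']; T[:3,:3]=R.from_quat([q[1],q[2],q[3],q[0]]).as_matrix(); T[:3,3]=s['tcp_pos']
        c['W']=T@np.array(c['hand_eye'])
    else: c['W']=np.array(c['world_from_camera'])
    c['fish']=n=='wrist'
    return c
def save(c,f): pickle.dump(c,open(f,'wb'))
def load(f): return pickle.load(open(f,'rb'))
def ray(c,u,v):
    x=(u-c['cx'])/c['fx']; y=(v-c['cy'])/c['fy']
    if c['fish']:
        r=np.hypot(x,y); d=np.array([x/r*np.sin(r),y/r*np.sin(r),np.cos(r)]) if r>1e-9 else np.array([0,0,1.])
    else: d=np.array([x,y,1.])
    d=np.array([d[0],-d[1],-d[2]]); return c['W'][:3,3],c['W'][:3,:3]@d
def atz(c,u,v,z):
    o,d=ray(c,u,v); return o+d*(z-o[2])/d[2]
def proj(c,p):
    p=np.linalg.inv(c['W'])@np.r_[p,1]; x,y,z=p[0],-p[1],-p[2]
    if c['fish']:
        r=np.hypot(x,y); t=np.arctan2(r,z); x,y=x/r*t,y/r*t
    else: x,y=x/z,y/z
    return np.array([c['fx']*x+c['cx'],c['fy']*y+c['cy']])
def tri(*a):
    A=np.zeros((3,3));b=np.zeros(3)
    for c,u,v in a:
        o,d=ray(c,u,v); d=d/np.linalg.norm(d); M=np.eye(3)-np.outer(d,d); A+=M;b+=M@o
    return np.linalg.solve(A,b)
def png(c,f,box=None,k=1):
    im=c['color'][...,::-1]
    if box: im=im[box[1]:box[3],box[0]:box[2]]
    cv2.imwrite('pics/'+f,cv2.resize(im,None,fx=k,fy=k,interpolation=cv2.INTER_CUBIC))
E
python3 - <<'E'
from h import *
s=env.get_state();print(s)
for n in ['side','top','wrist']:
    c=cam(n);save(c,n+'.pkl');png(c,n+'.png');print(n,c['fx'],c['cx'],c['cy'],c['W'].round(3).tolist())
E
```

```text
{'clock': 0.0, 'joint_pos': array([-1.42763229e+00,  3.14029816e-01,  4.49418412e-02,  1.30358554e+00,
       -1.56545755e-06,  1.43122995e+00]), 'qvel': array([ 0.0002639 ,  0.00015866, -0.00121083, -0.00085406,  0.0001112 ,
       -0.00029441]), 'tau': array([-3.99302189e-05, -4.80628538e+01,  2.98532259e+01,  1.93014886e-02,
       -7.57444786e-05,  1.82917506e-05]), 'tcp_pos': array([ 0.16034625, -0.55164553,  0.23037695]), 'orientation': array([-9.38593080e-04,  9.90024132e-01,  1.40894774e-01, -2.47110175e-06]), 'wrist_force': array([-1.00866112,  0.32374876,  0.87893729]), 'ft_torque': array([-0.04964748, -0.05502982,  0.03630778]), 'grip_force': 0.0, 'finger_gap': 0.08546133234710886}
side 504.2653173942165 315.4319562112874 197.82716949241942 [[0.963, 0.12, -0.241, 0.295], [-0.269, 0.467, -0.843, -0.882], [0.011, 0.876, 0.482, 0.648], [0.0, 0.0, 0.0, 1.0]]
top 376.50544214653166 319.3920191697509 199.88387177168215 [[-0.005, 0.993, -0.114, 0.431], [-1.0, -0.005, -0.0, 0.033], [-0.001, 0.114, 0.994, 1.095], [0.0, 0.0, 0.0, 1.0]]
wrist 309.70691628693146 317.1014700983783 199.93779614051724 [[0.279, 0.914, 0.293, 0.235], [-0.96, 0.266, 0.084, -0.531], [-0.001, -0.305, 0.952, 0.374], [0.0, 0.0, 0.0, 1.0]]
```

View pics/top.png

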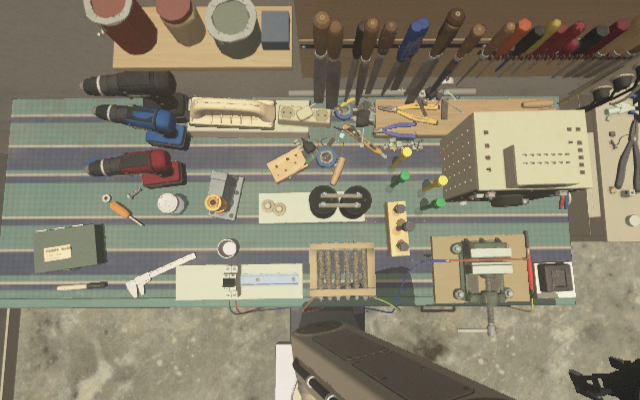

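View pics/side.png

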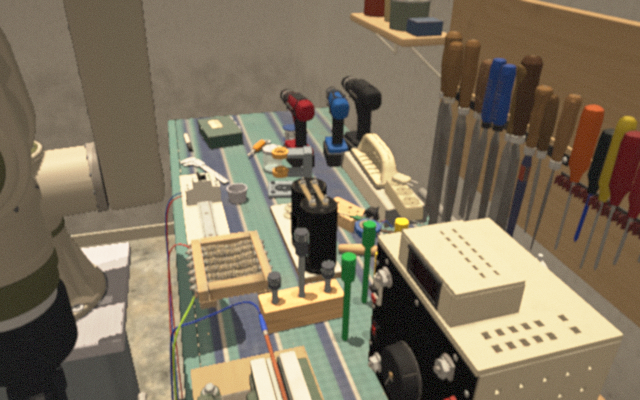

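The top view shows the rack at about (398,228) with three dark heads, the capacitors at (340,202), the frame with its brass bushing at (215,204), and small round objects at (228,248) and (170,203). In the side view one steel pin at (303,240) stands taller than its neighbours at (275,285) and (328,270). There are green and yellow look-alikes nearby. I'll enlarge both areas next.

Run:
```python
from h import *
t=load('top.pkl');s=load('side.pkl')
def crop(c,b,k): return cv2.resize(c['color'][b[1]:b[3],b[0]:b[2],::-1],None,fx=k,fy=k,interpolation=cv2.INTER_CUBIC)
a=crop(t,(375,190,455,265),5);b=crop(t,(150,170,250,265),4)
h=np.zeros((780,800,3),np.uint8)
o=np.zeros((600,800,3),np.uint8)
o[:300,:320]=crop(t,(375,190,455,265),4)
o[:285,400:700]=crop(t,(155,170,255,265),3)
o[300:600,:400]=crop(s,(250,220,350,295+0),4)
o[300:600,400:800]=crop(s,(220,140,320,215),4)
cv2.imwrite('pics/mix.png',o)
```

```text
(no output)
```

View pics/mix.png

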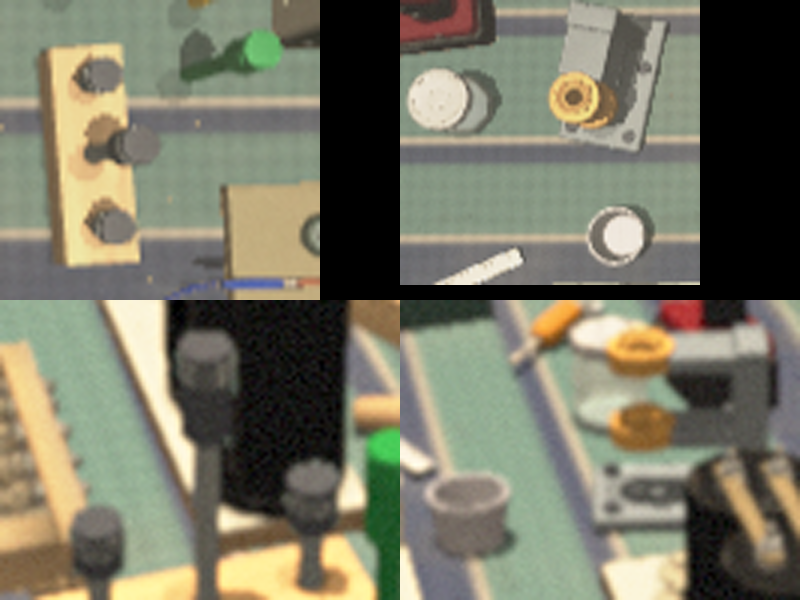

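The middle pin at top (410,226) / side (301,232) is the longest steel one, so it is the guide rod. The shorts are at top (401,209) and (404,246). The open cup is at top (227,249); the white object at (170,203) is a closed jar. The bushing is at top (213,203).

Run:
```python
from h import *
t=load('top.pkl');s=load('side.pkl')
for n,a,b,z in [('rod',(410,226.5),(301.5,232),.188),('cup',(227.3,248.7),(236.7,188),.036),('bush',(213,202.7),(280.3,152.5),.125)]:
    print(n,tri((t,*a),(s,*b)).round(4),atz(t,*a,z).round(4),atz(s,*b,z).round(4))
for a in [(401,208.8),(404.5,246.5)]: print(atz(t,*a,.108).round(4))
print('lb',atz(s,280.8,171,.071).round(4))
# rack top corners guess
for a in [(386.5,201.5),(405.5,201),(409.8,254.7),(392,256)]: print(atz(t,*a,.05).round(4))
```

```text
rod [ 0.4701 -0.1849  0.1869] [ 0.4695 -0.1845  0.188 ] [ 0.4702 -0.1867  0.188 ]
cup [0.4168 0.2905 0.0361] [0.4168 0.2905 0.036 ] [0.4169 0.2906 0.036 ]
bush [0.5382 0.3115 0.1145] [0.5364 0.3086 0.125 ] [0.5341 0.288  0.125 ]
[ 0.5195 -0.1816  0.108 ]
[ 0.421  -0.1877  0.108 ]
lb [0.5348 0.2906 0.071 ]
[ 0.5453 -0.1543  0.05  ]
[ 0.5464 -0.2074  0.05  ]
[ 0.398  -0.2146  0.05  ]
[ 0.3947 -0.1656  0.05  ]
```

Emit:
carry_out([
  {"delta_rot": [0,0,0.86],"travel": [0.5,0.6,0.6],"fingers": -1},
  {"delta_rot": [0,0,0.86],"travel": [0.8,0.95,0.6],"fingers": -1},
  {"delta_rot": [0,0,0.86],"travel": [0.8,0.95,0.6],"fingers": -1},
  {"delta_rot": [0,0,0.86],"travel": [0.8,0.95,0.5],"fingers": -1},
  {"delta_rot": [0,0,0.86],"travel": [0.8,0.95,0.5],"fingers": -1},
])

```text
clock: 0.78
tcp_pos: [0.2534, -0.4413, 0.3015]
orientation: [-0.0, 0.937, 0.35, 0.0]
wrist_force: [-0.0, -0.4, -0.7]
finger_gap: 0.0851
grip_force: 0.0
```

Run:
```python
from h import *
t=load('top.pkl')
print(atz(t,438,203,.188).round(3),env.get_state()['joint_pos'].round(2))
```

```text
[ 0.526 -0.254  0.188] [-1.21  0.17  0.03  1.43  0.    1.22]
```

Emit:
carry_out([
  {"delta_rot": [0,0,0.86],"travel": [0.86,1,0],"fingers": -1},
  {"delta_rot": [0,0,0.86],"travel": [0.86,1,0],"fingers": -1},
  {"delta_rot": [0,0,0.86],"travel": [0.86,1,0],"fingers": -1},
  {"delta_rot": [0,0,0.86],"travel": [0.86,1,0],"fingers": -1},
  {"delta_rot": [0,0,0.86],"travel": [0.86,1,0],"fingers": -1},
])

```text
clock: 1.4
tcp_pos: [0.3609, -0.3162, 0.3011]
orientation: [-0.0, 0.84, 0.542, -0.0]
wrist_force: [0.5, -0.9, 0.2]
finger_gap: 0.0852
grip_force: 0.0
```

Emit:
carry_out([
  {"delta_rot": [0,0,0.86],"travel": [0.86,1,0],"fingers": -1},
  {"delta_rot": [0,0,0.86],"travel": [0.86,1,0],"fingers": -1},
  {"delta_rot": [0,0,0.86],"travel": [0.86,1,0],"fingers": -1},
  {"delta_rot": [0,0,0.86],"travel": [0.86,1,0],"fingers": -1},
  {"delta_rot": [0,0,0.86],"travel": [0.86,1,0],"fingers": -1},
])

```text
clock: 2.02
tcp_pos: [0.4684, -0.1912, 0.301]
orientation: [-0.0, 0.705, 0.709, -0.0]
wrist_force: [0.9, -0.5, -0.4]
finger_gap: 0.0854
grip_force: 0.0
```

Run:
```python
from h import *
c=cam('wrist');save(c,'w1.pkl');png(c,'w1.png');s=env.get_state();print(s['tcp_pos'],s['orientation'],s['joint_pos'].round(2))
print(proj(c,[.47,-.185,.188]),c['W'].round(3).tolist())
```

```text
[ 0.47026979 -0.1887765   0.30094366] [-3.65072379e-04  7.03534173e-01  7.10660316e-01  1.20364734e-03] [-0.54  0.17  0.03  1.43  0.    1.02]
[319.86100889 188.11416975] [[1.0, -0.005, -0.002, 0.467], [0.005, 0.952, 0.305, -0.114], [-0.0, -0.305, 0.952, 0.444], [0.0, 0.0, 0.0, 1.0]]
```

View pics/w1.png

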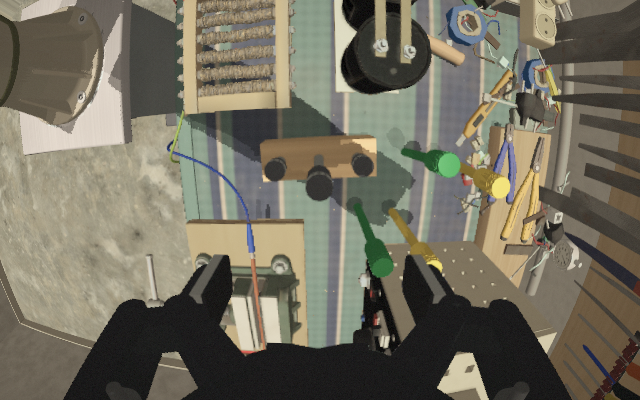

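The dark rod head sits at about (319,187) in the wrist image, where the estimate predicts (320,188). The shorts are at (275,167) and (362,163). I'm descending now.

Emit:
carry_out([
  {"delta_rot": [0,0,0],"travel": [0,0.14,-0.9],"fingers": -1},
  {"delta_rot": [0,0,0],"travel": [0,0,-1],"fingers": -1},
  {"delta_rot": [0,0,0],"travel": [0,0,-1],"fingers": -1},
  {"delta_rot": [0,0,0],"travel": [0,0,-1],"fingers": -1},
  {"delta_rot": [0,0,0],"travel": [0,0,-1],"fingers": -1},
], squeeze=40)

```text
clock: 2.7
tcp_pos: [0.4676, -0.1886, 0.1778]
orientation: [-0.0, 0.706, 0.708, -0.0]
wrist_force: [0.2, -0.7, 0.2]
finger_gap: 0.0853
grip_force: 0.0
```

Emit:
carry_out([
  {"delta_rot": [0,0,0],"travel": [0,0,-0.8],"fingers": -1},
  {"delta_rot": [0,0,0],"travel": [0,0,-0.5],"fingers": -1},
  {"delta_rot": [0,0,0],"travel": [0,0,0],"fingers": -1},
  {"delta_rot": [0,0,0],"travel": [0,0,0],"fingers": 1},
  {"delta_rot": [0,0,0],"travel": [0,0,0],"fingers": 1},
], squeeze=40)

```text
clock: 3.32
tcp_pos: [0.4685, -0.1891, 0.1472]
orientation: [0.001, 0.706, 0.708, 0.0]
wrist_force: [0.0, 0.3, 0.1]
finger_gap: 0.0514
grip_force: 0.0
```

Emit:
carry_out([
  {"delta_rot": [0,0,0],"travel": [0,0,0],"fingers": 1},
  {"delta_rot": [0,0,0],"travel": [0,0,0],"fingers": 1},
  {"delta_rot": [0,0,0],"travel": [0,0,0],"fingers": 1},
  {"delta_rot": [0,0,0],"travel": [0,0,0],"fingers": 1},
  {"delta_rot": [0,0,0],"travel": [0,0,0],"fingers": 1},
], squeeze=80)

```text
clock: 3.95
tcp_pos: [0.4685, -0.189, 0.147]
orientation: [0.001, 0.706, 0.708, 0.0]
wrist_force: [0.1, 0.1, 6.0]
finger_gap: 0.0225
grip_force: 78.1
```

Emit:
carry_out([
  {"delta_rot": [0,0,0],"travel": [0,0,0.3],"fingers": 1},
  {"delta_rot": [0,0,0],"travel": [0,0,0.5],"fingers": 1},
  {"delta_rot": [0,0,0],"travel": [0,0,0.7],"fingers": 1},
  {"delta_rot": [0,0,0],"travel": [0,0,0.8],"fingers": 1},
  {"delta_rot": [0,0,0],"travel": [0,0,0.8],"fingers": 1},
])

```text
clock: 4.58
tcp_pos: [0.4669, -0.1885, 0.2246]
orientation: [-0.001, 0.706, 0.708, -0.001]
wrist_force: [-0.1, 0.1, -1.5]
finger_gap: 0.0222
grip_force: 78.7
```

Emit:
carry_out([
  {"delta_rot": [0,0,0],"travel": [0,0,0.8],"fingers": 1},
  {"delta_rot": [0,0,0],"travel": [-0.4,0.3,0.3],"fingers": 1},
  {"delta_rot": [0,0,0],"travel": [-0.4,0.6,0],"fingers": 1},
  {"delta_rot": [0,0,0],"travel": [-0.4,0.8,0],"fingers": 1},
  {"delta_rot": [0,0,0],"travel": [-0.2,1,0],"fingers": 1},
])

```text
clock: 5.2
tcp_pos: [0.4311, -0.1193, 0.2505]
orientation: [-0.001, 0.707, 0.708, -0.0]
wrist_force: [0.8, -0.3, -2.4]
finger_gap: 0.0222
grip_force: 78.8
```

Emit:
carry_out([
  {"delta_rot": [0,0,0],"travel": [-0.1,1,0],"fingers": 1},
  {"delta_rot": [0,0,0],"travel": [0,1,0],"fingers": 1},
  {"delta_rot": [0,0,0],"travel": [0,1,0],"fingers": 1},
  {"delta_rot": [0,0,0],"travel": [0,1,0],"fingers": 1},
  {"delta_rot": [0,0,0],"travel": [0,1,0],"fingers": 1},
])

```text
clock: 5.82
tcp_pos: [0.4286, 0.0058, 0.2506]
orientation: [-0.001, 0.706, 0.708, -0.0]
wrist_force: [0.4, -0.3, -2.4]
finger_gap: 0.0224
grip_force: 78.8
```

Emit:
carry_out([
  {"delta_rot": [0,0,0],"travel": [-0.1,1,0],"fingers": 1},
  {"delta_rot": [0,0,0],"travel": [-0.1,1,0],"fingers": 1},
  {"delta_rot": [0,0,0],"travel": [-0.1,1,0],"fingers": 1},
  {"delta_rot": [0,0,0],"travel": [0,1,0],"fingers": 1},
  {"delta_rot": [0,0,0],"travel": [0,1,0],"fingers": 1},
])

```text
clock: 6.45
tcp_pos: [0.4208, 0.1302, 0.2506]
orientation: [-0.001, 0.706, 0.708, -0.001]
wrist_force: [0.1, -0.1, -2.4]
finger_gap: 0.022
grip_force: 78.8
```

Emit:
carry_out([
  {"delta_rot": [0,0,0],"travel": [0,1,0],"fingers": 1},
  {"delta_rot": [0,0,0],"travel": [0,1,0],"fingers": 1},
  {"delta_rot": [0,0,0],"travel": [0,0.8,0],"fingers": 1},
  {"delta_rot": [0,0,0],"travel": [0,0.4,0],"fingers": 1},
  {"delta_rot": [0,0,0],"travel": [0,0,0],"fingers": 1},
])

```text
clock: 7.08
tcp_pos: [0.4219, 0.2092, 0.2509]
orientation: [-0.0, 0.706, 0.708, -0.0]
wrist_force: [0.4, 0.1, -2.0]
finger_gap: 0.0222
grip_force: 78.8
```

Run:
```python
from h import *
c=cam('wrist');save(c,'w2.pkl');s=env.get_state();print(s['tcp_pos'],s['orientation'],s['joint_pos'].round(2),s['wrist_force'])
d=cam('side');save(d,'s2.pkl');e=cam('top');save(e,'t2.pkl')
p=s['tcp_pos']; tip=p+[0,0,-.1385]
print('wrist tip',proj(c,tip),'side tip',proj(d,tip),'top tip',proj(e,tip))
o=np.zeros((600,800,3),np.uint8)
def crop(c,b,k): return cv2.resize(c['color'][b[1]:b[3],b[0]:b[2],::-1],None,fx=k,fy=k,interpolation=cv2.INTER_CUBIC)
o[:400,:640]=crop(c,(0,0,640,400),1)
o[400:,:400]=crop(d,(200,110,333,176),3)[:200,:400] if 0 else np.pad(crop(d,(200,100,333,166),3),((0,2),(0,1),(0,0)))[:200,:400]
u,v=proj(d,tip).astype(int)
o[400:600,400:800]=crop(d,(u-50,v-30,u+50,v+20),4)
cv2.imwrite('pics/mix2.png',o);print(u,v)
```

```text
[0.4221421  0.20873652 0.25103771] [ 7.76105804e-07  7.06118704e-01  7.08093334e-01 -4.54449747e-04] [ 0.29  0.11 -0.17  1.3  -0.    1.86] [ 0.26350944 -0.30176612 -2.04310164]
wrist tip [318.19515202 187.58663597] side tip [241.55215193 174.82758397] top tip [251.73965384 246.88987638]
241 174
```

View pics/mix2.png

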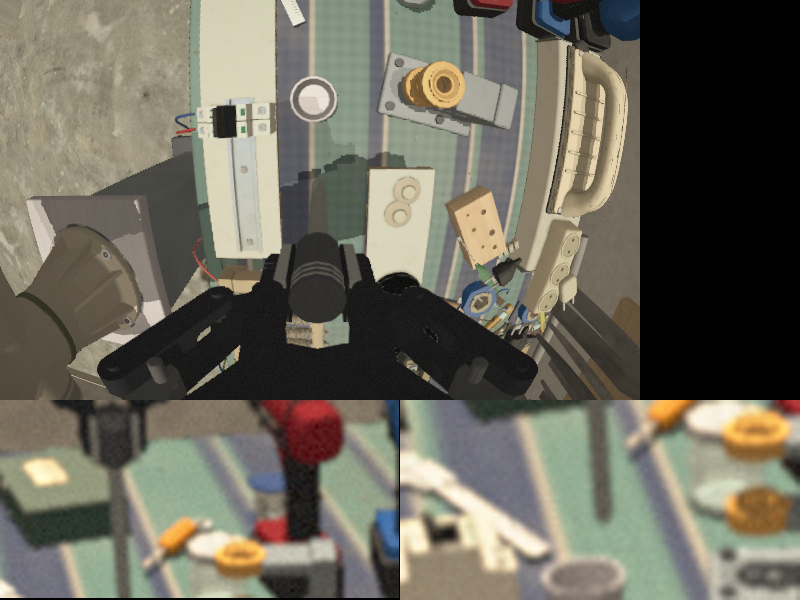

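The wrist view shows the cup rim at (313,99), the upper bushing mouth at (445,84), and the rod shaft running down to about (317,180). In the side view the tip is at (241.5,173.5), close to the prediction. I'll enlarge the wrist picture to refine these.

Run:
```python
from h import *
c=load('w2.pkl');o=np.zeros((600,800,3),np.uint8)
def crop(c,b,k): return cv2.resize(c['color'][b[1]:b[3],b[0]:b[2],::-1],None,fx=k,fy=k,interpolation=cv2.INTER_CUBIC)
o[:300,:400]=crop(c,(390,50,490,125),4)
o[300:,:400]=crop(c,(270,65,370,140),4)
o[:600,400:]=cv2.convertScaleAbs(crop(c,(290,160,340,235),8),alpha=2,beta=0)
cv2.imwrite('pics/mix3.png',o)
```

```text
(no output)
```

View pics/mix3.png

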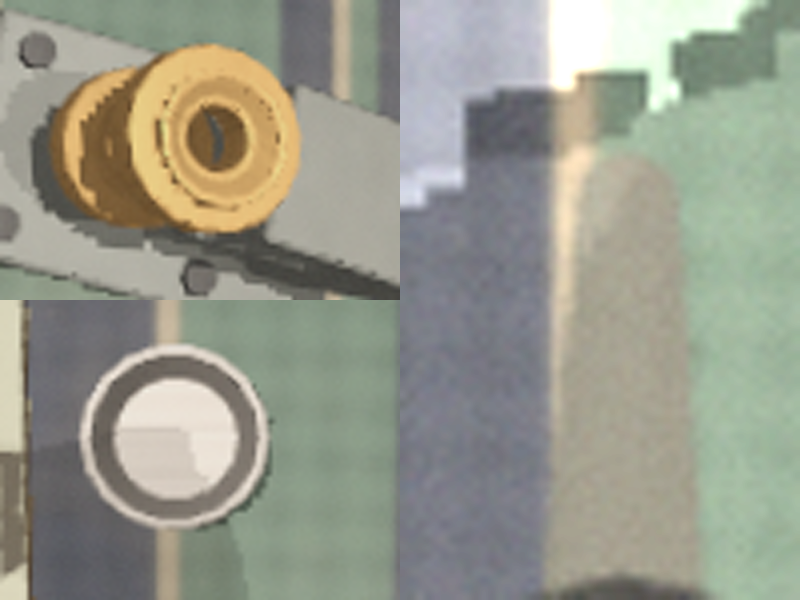

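Run:
```python
from h import *
c=load('w2.pkl');d=load('s2.pkl');t=load('top.pkl')
T=np.array([.4221,.2087,.251])
print('cup',atz(c,313.75,99.1,.036)); 
b=atz(c,443.9,84.7,.125);print('bush',b,'proj top',proj(t,b),'side',proj(d,b))
print('tip tri',tri((c,318.5,180.4),(d,241.5,173.3))-T)
for z in (.1,.1125,.12):print(z,atz(c,318.5,180.4,z)-T,atz(d,241.5,173.3,z)-T)
```

```text
cup [0.4169428  0.29214937 0.036     ]
bush [0.53458116 0.30966878 0.125     ] proj top [212.56759593 203.39876177] side [278.7376609  149.22515146]
tip tri [ 0.00063614  0.00714082 -0.13786564]
0.1 [ 0.00035857  0.00385327 -0.151     ] [ 0.00412626  0.03409382 -0.151     ]
0.1125 [ 0.00029355  0.00701801 -0.1385    ] [ 0.00113628  0.00843006 -0.1385    ]
0.12 [ 0.00025454  0.00891685 -0.131     ] [-0.00065772 -0.0069682  -0.131     ]
```

Emit:
carry_out([
  {"delta_rot": [0,0,0],"travel": [-0.1,0.8,0],"fingers": 1},
  {"delta_rot": [0,0,0],"travel": [-0.12,1,0],"fingers": 1},
  {"delta_rot": [0,0,0],"travel": [0,0.8,-0.2],"fingers": 1},
  {"delta_rot": [0,0,0],"travel": [0,0.45,-0.5],"fingers": 1},
  {"delta_rot": [0,0,0],"travel": [0,0,-0.8],"fingers": 1},
])

```text
clock: 7.85
tcp_pos: [0.4179, 0.2853, 0.2133]
orientation: [0.0, 0.706, 0.708, 0.0]
wrist_force: [0.6, -0.4, -1.5]
finger_gap: 0.0221
grip_force: 78.8
```

Emit:
carry_out([
  {"delta_rot": [0,0,0],"travel": [0,0,-0.6],"fingers": 1},
  {"delta_rot": [0,0,0],"travel": [0,0,-0.6],"fingers": 1},
  {"delta_rot": [0,0,0],"travel": [0,0,-0.6],"fingers": 1},
  {"delta_rot": [0,0,0],"travel": [0,0,-0.4],"fingers": 1},
  {"delta_rot": [0,0,0],"travel": [0,0,-0.15],"fingers": 1},
])

```text
clock: 8.48
tcp_pos: [0.4172, 0.2849, 0.1544]
orientation: [-0.0, 0.706, 0.708, -0.0]
wrist_force: [0.5, 0.2, -2.1]
finger_gap: 0.0223
grip_force: 78.8
```

Emit:
carry_out([
  {"delta_rot": [0,0,0],"travel": [0,0,0],"fingers": 1},
  {"delta_rot": [0,0,0],"travel": [0,0,0],"fingers": 1},
  {"delta_rot": [0,0,0],"travel": [0,0,0],"fingers": 1},
])

```text
clock: 8.85
tcp_pos: [0.4177, 0.2852, 0.1556]
orientation: [0.0, 0.706, 0.708, 0.0]
wrist_force: [-0.8, 0.4, -1.6]
finger_gap: 0.022
grip_force: 78.8
```

Run:
```python
from h import *
c=cam('wrist');d=cam('side');save(c,'w3.pkl')
o=np.zeros((600,800,3),np.uint8)
def crop(c,b,k): return cv2.resize(c['color'][b[1]:b[3],b[0]:b[2],::-1],None,fx=k,fy=k,interpolation=cv2.INTER_CUBIC)
o[:600,:400]=cv2.convertScaleAbs(crop(c,(270,120,370,270),4),alpha=1.6)
o[:300,400:]=crop(d,(200,150,300,225),4)
o[300:,400:]=crop(c,(380,110,580,260),2)
cv2.imwrite('pics/mix4.png',o);print(env.get_state())
```

```text
{'clock': 8.95, 'joint_pos': array([ 4.40264414e-01,  2.16673511e-01, -2.72833297e-01,  1.08056133e+00,
       -2.80506544e-05,  2.00895747e+00]), 'qvel': array([ 0.00045242, -0.00054882, -0.00372547, -0.00113877, -0.00066199,
        0.00017043]), 'tau': array([-2.42930822e-03, -4.19720185e+01,  2.90873855e+01, -1.07195854e-02,
        4.78042552e-03, -3.87174452e-05]), 'tcp_pos': array([0.41763352, 0.28517241, 0.15540407]), 'orientation': array([1.36734442e-04, 7.06362729e-01, 7.07849957e-01, 3.37734013e-04]), 'wrist_force': array([-0.23474726,  0.25678455, -2.58365147]), 'ft_torque': array([ 0.01990026,  0.03141473, -0.02381383]), 'grip_force': 78.77947568893433, 'finger_gap': 0.02215337504742485}
```

View pics/mix4.png

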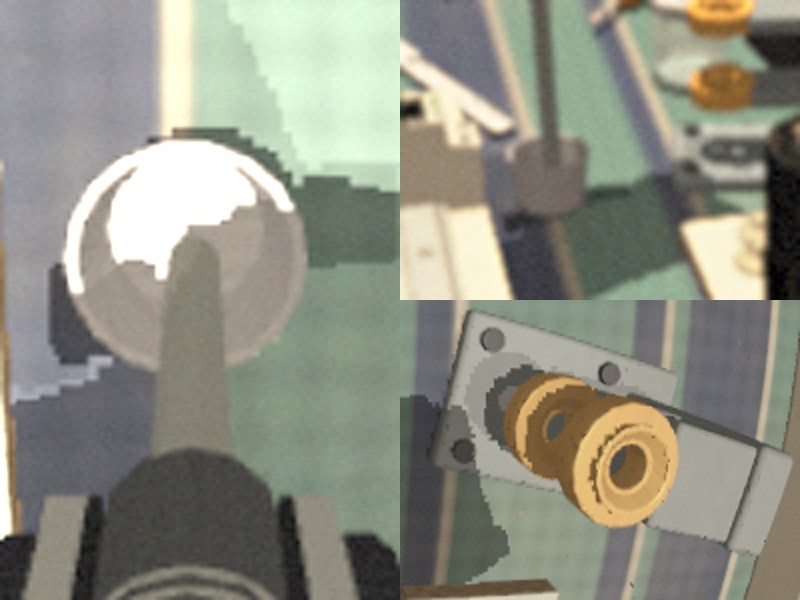

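The tip is well inside the cup and the cup is upright, with its rim centre at (316,184) and the tip at about (319,181). The upper bushing is at (492,192). Next I'll work out the bushing position relative to the tip.

Run:
```python
from h import *
c=load('w3.pkl');c2=load('w2.pkl');T=np.array([.4176,.2852,.1554])
print('cup',atz(c,316.2,183.7,.036),'bush',atz(c,492.5,192.5,.125),'tri',tri((c,492.5,192.5),(c2,443.9,84.7)))
print('tip off',atz(c,319.25,181.3,.0174)-T)
```

```text
cup [0.41634143 0.29360592 0.036     ] bush [0.5320038  0.31253846 0.125     ] tri [0.53785501 0.31022488 0.11663075]
tip off [ 0.00157351  0.00583388 -0.138     ]
```

Emit:
carry_out([
  {"delta_rot": [0,0,0],"travel": [0,0,0.6],"fingers": 1},
  {"delta_rot": [0,0,0],"travel": [0,0,1],"fingers": 1},
  {"delta_rot": [0,0,0],"travel": [0,0,1],"fingers": 1},
  {"delta_rot": [0,0,0],"travel": [0,0,1],"fingers": 1},
  {"delta_rot": [0,0,0],"travel": [0,0,1],"fingers": 1},
])

```text
clock: 9.57
tcp_pos: [0.4175, 0.2851, 0.2722]
orientation: [0.0, 0.706, 0.708, 0.001]
wrist_force: [0.9, -0.4, -2.3]
finger_gap: 0.0224
grip_force: 78.7
```

Emit:
carry_out([
  {"delta_rot": [0,0,0],"travel": [0.5,0.1,0.5],"fingers": 1},
  {"delta_rot": [0,0,0],"travel": [1,0.15,0],"fingers": 1},
  {"delta_rot": [0,0,0],"travel": [1,0.15,0],"fingers": 1},
  {"delta_rot": [0,0,0],"travel": [1,0.15,0],"fingers": 1},
  {"delta_rot": [0,0,0],"travel": [0.8,0.15,0],"fingers": 1},
])

```text
clock: 10.2
tcp_pos: [0.526, 0.3027, 0.2836]
orientation: [0.0, 0.706, 0.708, 0.001]
wrist_force: [-0.3, 0.0, -2.5]
finger_gap: 0.0226
grip_force: 78.8
```

Emit:
carry_out([
  {"delta_rot": [0,0,0],"travel": [0.3,0.05,0],"fingers": 1},
  {"delta_rot": [0,0,0],"travel": [0,0,0],"fingers": 1},
  {"delta_rot": [0,0,0],"travel": [0,0,0],"fingers": 1},
])

```text
clock: 10.58
tcp_pos: [0.5317, 0.3038, 0.283]
orientation: [-0.0, 0.706, 0.708, -0.0]
wrist_force: [-0.5, -0.2, -2.8]
finger_gap: 0.0222
grip_force: 78.8
```

Run:
```python
from h import *
c=cam('wrist');save(c,'w4.pkl');d=cam('side');save(d,'s4.pkl');e=cam('top');save(e,'t4.pkl')
s=env.get_state();p=s['tcp_pos'];tip=p+[.001,.0065,-.138]
print(p,s['orientation'],proj(c,tip),proj(d,tip),proj(c,[.5335,.3105,.125]),proj(d,[.5335,.3105,.125]))
o=np.zeros((600,800,3),np.uint8)
def crop(c,b,k): return cv2.resize(c['color'][b[1]:b[3],b[0]:b[2],::-1],None,fx=k,fy=k,interpolation=cv2.INTER_CUBIC)
o[:600,:400]=cv2.convertScaleAbs(crop(c,(280,130,360,250),5),alpha=1.5)
o[:600,400:]=crop(d,(240,95,320,215),5)
cv2.imwrite('pics/mix5.png',o)
```

```text
[0.53184622 0.30382535 0.28301339] [7.99665057e-05 7.06269333e-01 7.07943217e-01 1.54063542e-04] [319.10289008 180.52088743] [277.84181309 142.04998752] [319.62880597 175.43503353] [278.26448949 149.14241146]
```

View pics/mix5.png

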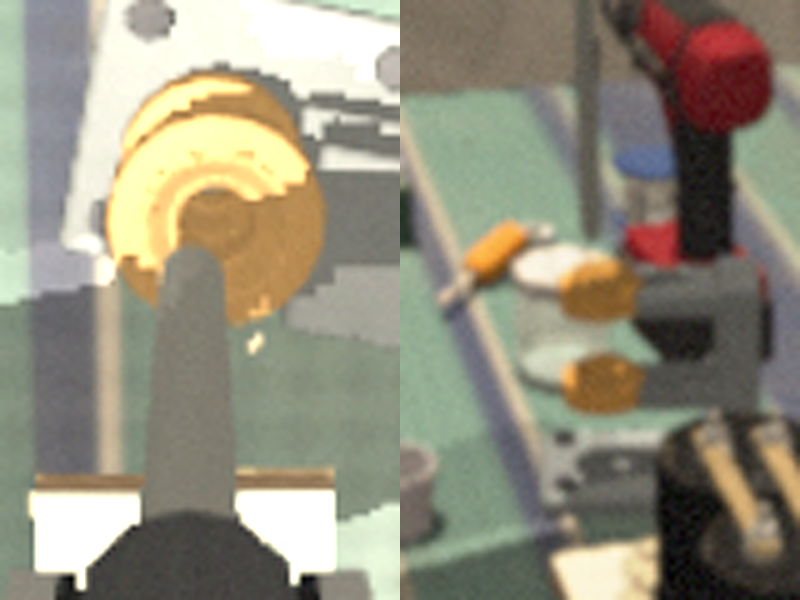

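Run:
```python
from h import *
c=load('w4.pkl')
b=atz(c,323.2,173.6,.125);t=atz(c,319.2,181,.145);print(b,t,b-t)
```

```text
[0.53704865 0.31239183 0.125     ] [0.53293919 0.30985948 0.145     ] [ 0.00410946  0.00253235 -0.02      ]
```

Emit:
carry_out([
  {"delta_rot": [0,0,0],"travel": [0.16,0.1,0],"fingers": 1},
  {"delta_rot": [0,0,0],"travel": [0,0,-0.3],"fingers": 1},
  {"delta_rot": [0,0,0],"travel": [0,0,-0.3],"fingers": 1},
  {"delta_rot": [0,0,0],"travel": [0,0,-0.3],"fingers": 1},
  {"delta_rot": [0,0,0],"travel": [0,0,0],"fingers": 1},
])

```text
clock: 11.35
tcp_pos: [0.5359, 0.306, 0.2589]
orientation: [-0.0, 0.706, 0.708, -0.001]
wrist_force: [-0.0, -0.4, -1.5]
finger_gap: 0.0221
grip_force: 78.8
```

Emit:
carry_out([
  {"delta_rot": [0,0,0],"travel": [0,0,-0.2],"fingers": 1},
  {"delta_rot": [0,0,0],"travel": [0,0,-0.2],"fingers": 1},
  {"delta_rot": [0,0,0],"travel": [0,0,0],"fingers": 1},
])

```text
clock: 11.72
tcp_pos: [0.5362, 0.3062, 0.2496]
orientation: [-0.0, 0.706, 0.708, -0.0]
wrist_force: [-0.1, 0.1, -1.9]
finger_gap: 0.0225
grip_force: 78.8
```

Emit:
carry_out([
  {"delta_rot": [0,0,0],"travel": [0,0,-0.25],"fingers": 1},
  {"delta_rot": [0,0,0],"travel": [0,0,-0.25],"fingers": 1},
  {"delta_rot": [0,0,0],"travel": [0,0,-0.25],"fingers": 1},
  {"delta_rot": [0,0,0],"travel": [0,0,-0.25],"fingers": 1},
  {"delta_rot": [0,0,0],"travel": [0,0,0],"fingers": 1},
])

```text
clock: 12.35
tcp_pos: [0.536, 0.3061, 0.2243]
orientation: [-0.0, 0.706, 0.708, -0.001]
wrist_force: [0.2, -0.5, -1.7]
finger_gap: 0.0223
grip_force: 78.8
```

Run:
```python
from h import *
d=cam('side');c=cam('wrist');save(c,'w5.pkl');save(d,'s5.pkl');s=env.get_state();p=s['tcp_pos'];tip=p+[.001,.0065,-.138];print(p,s['wrist_force'],s['ft_torque'],proj(d,tip))
o=np.zeros((600,800,3),np.uint8)
def crop(c,b,k): return cv2.resize(c['color'][b[1]:b[3],b[0]:b[2],::-1],None,fx=k,fy=k,interpolation=cv2.INTER_CUBIC)
o[:600,:400]=cv2.convertScaleAbs(crop(c,(280,130,360,250),5),alpha=1.5)
o[:600,400:]=crop(d,(240,95,320,215),5)
cv2.imwrite('pics/mix6.png',o)
```

```text
[0.53644231 0.3062926  0.22505162] [ 0.28965422  0.55040792 -1.43641394] [-0.05692819  0.04683899 -0.01312141] [279.89551638 161.89303117]
```

View pics/mix6.png

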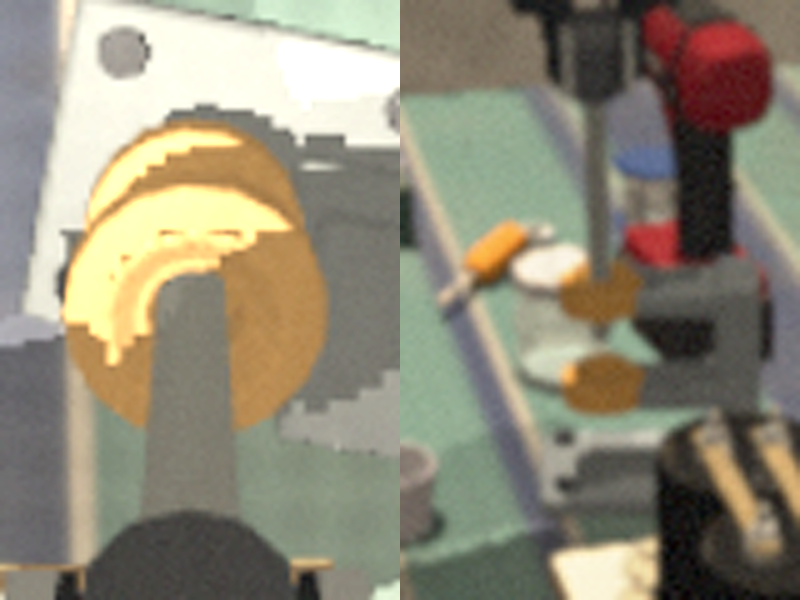

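The tip shows below the upper bushing in the side view at about (280,160) and there is no contact force, so it is threaded. I'm continuing down into the lower bushing.

Emit:
carry_out([
  {"delta_rot": [0,0,0],"travel": [0,0,-0.2],"fingers": 1},
  {"delta_rot": [0,0,0],"travel": [0,0,-0.2],"fingers": 1},
  {"delta_rot": [0,0,0],"travel": [0,0,-0.2],"fingers": 1},
  {"delta_rot": [0,0,0],"travel": [0,0,-0.2],"fingers": 1},
  {"delta_rot": [0,0,0],"travel": [0,0,0],"fingers": 1},
])

```text
clock: 13.08
tcp_pos: [0.5361, 0.3062, 0.2044]
orientation: [-0.0, 0.706, 0.708, -0.0]
wrist_force: [0.6, 0.5, -1.4]
finger_gap: 0.0225
grip_force: 78.8
```

Emit:
carry_out([
  {"delta_rot": [0,0,0],"travel": [0,0,-0.2],"fingers": 1},
  {"delta_rot": [0,0,0],"travel": [0,0,-0.2],"fingers": 1},
  {"delta_rot": [0,0,0],"travel": [0,0,-0.1],"fingers": 1},
  {"delta_rot": [0,0,0],"travel": [0,0,0],"fingers": 1},
])

```text
clock: 13.58
tcp_pos: [0.5363, 0.3062, 0.1922]
orientation: [-0.0, 0.706, 0.708, -0.0]
wrist_force: [-0.1, 0.7, -1.0]
finger_gap: 0.0224
grip_force: 78.8
```

Emit:
carry_out([
  {"delta_rot": [0,0,0],"travel": [0,0,-0.2],"fingers": 1},
  {"delta_rot": [0,0,0],"travel": [0,0,-0.2],"fingers": 1},
  {"delta_rot": [0,0,0],"travel": [0,0,-0.2],"fingers": 1},
  {"delta_rot": [0,0,0],"travel": [0,0,-0.2],"fingers": 1},
  {"delta_rot": [0,0,0],"travel": [0,0,-0.15],"fingers": 1},
])

```text
clock: 14.2
tcp_pos: [0.5363, 0.3063, 0.1684]
orientation: [-0.0, 0.706, 0.708, -0.0]
wrist_force: [0.1, -0.4, -1.4]
finger_gap: 0.0225
grip_force: 78.8
```

Emit:
carry_out([
  {"delta_rot": [0,0,0],"travel": [0,0,0],"fingers": 1},
  {"delta_rot": [0,0,0],"travel": [0,0,0],"fingers": 1},
  {"delta_rot": [0,0,0],"travel": [0,0,0],"fingers": 1},
])

```text
clock: 14.58
tcp_pos: [0.5366, 0.3063, 0.1691]
orientation: [0.0, 0.706, 0.708, 0.0]
wrist_force: [0.1, -0.4, -2.8]
finger_gap: 0.0224
grip_force: 78.8
```

Run:
```python
from h import *
d=cam('side');t=cam('top');s=env.get_state();p=s['tcp_pos'];tip=p+[.001,.0065,-.138];print(p,s['wrist_force'],s['qvel'],proj(d,tip))
o=np.zeros((600,800,3),np.uint8)
def crop(c,b,k): return cv2.resize(c['color'][b[1]:b[3],b[0]:b[2],::-1],None,fx=k,fy=k,interpolation=cv2.INTER_CUBIC)
o[:600,:400]=crop(d,(230,95,310,215),5)
o[:300,400:]=crop(d,(250,240,350,315),4)
o[300:,400:]=crop(t,(200,190,300,265),4)
cv2.imwrite('pics/mix7.png',o)
```

```text
[0.5365446  0.30633906 0.16904903] [ 0.06211342  0.30292316 -2.39016681] [ 0.00078833  0.00012549 -0.00166811  0.00125856  0.00105393 -0.00047116] [280.40199186 180.7640726 ]
```

View pics/mix7.png

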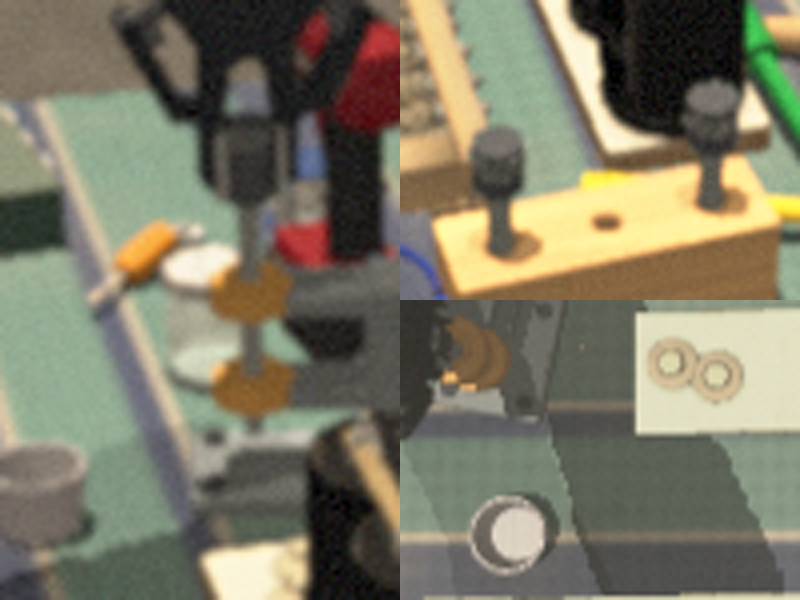

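The rod runs through both bushings and its tip shows at (280.6,180.6), which matches the predicted tip at about z = 0.031. The cup is upright and both short pins are in place, so I'm handing in.

```bash
python3 -c "
from workcell import env
print(env.hand_in())"
```

```text
the job is handed in; nothing more can be done
None
```

The job is handed in; no verdict came back. The rod was dipped in the cup and threaded through both bushings, and is still gripped with its tip about 19 mm below the lower bushing and 19 mm above the base plate; the cup is upright and both short pins are in place.

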